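Press the green plug in the spark plug tester

ROBOT

A 6-joint arm with a two-finger parallel gripper is mounted at the origin on the work surface. World frame = base frame: x ahead of the robot, y to its left, z up, the work surface at z = 0. Lengths are in m, angles in rad, forces in N, time in s.
With the tool pointing down it reaches from about 0.425 to 0.95 m from the base axis. Payload 3.5 kg.
Tool frame: the origin (TCP) lies on the centre line of the jaws, within the pads' length; the fingertips stand 14 mm ahead of it and the grasp point (between the pads) lies 5 mm behind it (tips_ahead is the distance from the TCP to the fingertips, in m); y points along the fingers, z is the direction in which the jaws open and shut, and the axes are right-handed (so a half turn about y gives the same grasp; the last joint's range is limited). The gripper opens to 85 mm and grips with 20 to 120 N. Pads are 22 mm wide; open, the fingers measure 114 mm over their backs; the gripper's body (76 mm by 85 mm) begins 54 mm behind the grasp point. The pads swing forward as they close: fully open they stand 13 mm farther back than shut.
Start: joints at [-1.473, 0.286, 1.577, -0, 1.279, -0.15], TCP at [0.166, -0.654, 0.245] pointing down, gripper open.
Joint ranges: [-2.77, 2.77], [-0.9, 2.22], [0.21, 2.48], [-1.53, 4.67], [0.24, 2.81], [-2.84, 2.84]. Speed limits (rad/s): [2.79, 2.79, 3.14, 3.14, 3.14, 3.14].

INTERFACE

Orientations are given as a unit quaternion [x, y, z, w].
In Python, from plant import get_state, read_camera, sign_off, tips_ahead gives the robot as it stands.
- The arm moves only by the tool send_rows, never from a script. Its argument "plan" is a list of rows, each a list of 2 entries, a list of its own where there are three numbers: the shift along the tool's x, y, z in units of 12 cm (1.0 is 12 cm), then the turn, a rotation vector about the tool's x, y, z in units of 360 degrees (1.0 is 360 degrees). In form: [[[tx, ty, tz], [rx, ry, rz]], ...]. A call has 1 to 12 rows; each row shifts and turns the commanded pose from where the row before left it, along the tool's axes as they then stand; what a row does not reach is not made up. A row lasts 1/10 s, in which the tool goes at most 50 mm and 8.59 degrees, less where a joint would pass 70% of its speed; a pose out of reach is approached as far as the arm can. A call with a number of a shift or a turn outside -1 to 1 is refused whole. A call with a gripper value outside its range is refused whole. "gripper" is the closure, from 0 (fully open) to 1 (shut), set as the call begins (left out, the last holds). The fingers move at their own pace and stop on an object; "grip_force" is the grip in N (left out, the last holds). Time passes only in rows, so rows that do not move let the fingers close. It gives the time, the measured TCP pose, the force and the opening at its end, in the units of the state.
- get_state(): the state, without advancing time (a new reading comes with each control period).
- read_camera(name): name is "scene" or "top" or "wrist"; returns a dict with "img" (400x640x3 uint8, blue, green, red), "fx", "fy", "cx", "cy" (pixels), "D" ([k1, k2, p1, p2, k3] as OpenCV has them; the pictures are not rectified), "world_from_camera" (4x4, takes a point from camera to world coordinates); the wrist camera has in their place "mount" (4x4, takes a point from camera to tool coordinates, whose origin is the TCP and whose axes are the tool frame's). Camera axes: x right, y down, z forward; pixel columns grow to the right and rows downward; lengths in m; the calibration is good to about 2 mm. A picture is of the moment at which its call begins: read the wrist's pose just before it. There is no depth.
- sign_off(): hands the job in, once; it reports no verdict.
The state is a dict: "time": time; "qpos": joint angles; "dq": joint speeds; "joint_efforts": joint torques, N m; "eef_pos": TCP position; "tcp_rot": TCP orientation; "contact_force": force on the tool from outside, world axes, zero at the start; "wrist_torque": the same for the moment, N m; "opening": opening from 0.0 (shut) to 1.0 (fully open).
Only numpy, scipy, OpenCV 4.12 (cv2) and the standard library are available. Lean on these libraries where they do the work, as an engineer would, in place of code of your own. Each camera call takes 0.05 s, during which the arm holds its last target. There are 200 camera calls.

TASK

With your fingertips, lightly press the green-topped spark plug that stands in the blue tester straight down on its spring seat, about 6 mm, and keep it down for half a second. Then let it rise and withdraw upwards, a hand's breadth clear of it. Do not lift it out, and do not touch the white-topped plug, the spare green plug in the wooden block, the brass coin or the starter handle.

Things in the scene. Friction and masses are not known exactly. Their poses are not given: they have to be found in the camera images.
- tester: Blue tester block fixed to the bench, 90 (x) x 160 (y) x 45 mm high. Origin: centre of its underside. Seats at y = +40 and -40 mm, x = 0: 16 mm holes, one with the green, one with the white plug. The plug's foot rests on a spring plunger 17.5 mm below the block's top. It gives 8 mm: sinks from about 1 N, 4 N at 6 mm, 5.5 N at the stop, and springs back. Over 20 N cracks the ceramic.
- green_plug: The plug to press, standing in one of the tester's two seats. Loose spark plug, 80 mm tall, upright. From the foot up: steel thread 14 mm wide to 27 mm, steel nut 21 mm wide to 43 mm, green ceramic 15 mm wide to 70 mm, flat green tip 9 mm wide to 80 mm. Origin: centre of its foot; z up.
- green_plug_top (a point): Centre of the flat top of the green-topped plug in the tester, 80 mm above its foot and 107.5 mm above the bench at rest: the spot to press.
- white_plug: White-topped plug in the tester's other seat, to be left alone; its axis is 80 mm from the green one's. Loose spark plug, 80 mm tall, upright. From the foot up: steel thread 14 mm wide to 27 mm, steel nut 21 mm wide to 43 mm, white ceramic 15 mm wide to 70 mm, flat white tip 9 mm wide to 80 mm. Origin: centre of its foot; z up.
- spare_plug: Spare green-topped plug standing in the pale wooden block (not in the tester), to be left alone; its tip is 102.5 mm above the bench. Loose spark plug, 80 mm tall, upright. From the foot up: steel thread 14 mm wide to 27 mm, steel nut 21 mm wide to 43 mm, green ceramic 15 mm wide to 70 mm, flat green tip 9 mm wide to 80 mm. Origin: centre of its foot; z up.
- holder: Pale wooden block fixed to the bench, 60 by 60 by 40 mm high, with one hole that holds the spare plug. Origin: centre of its underside.
- coin: Loose brass spark plug gauge coin lying flat, 38 mm in diameter, 4 mm thick. Origin: centre of its underside.
- starter_handle: Loose black plastic recoil starter handle lying on the bench, 95 mm long (x), 24 mm wide and 22 mm high, with a 14 mm stub at its +y side. Origin: centre of its underside.
There are look-alikes about, which are no part of the job. Of the things shaped like the tester, the blue one is meant.

How it is judged:
On the way:
1. the green-topped plug in the tester is pressed at least 4 mm down by the fingers for 0.3 s (z of green_plug_top in the frame of tester below 0.1035 m and contact force between the fingers and green_plug above 0.5 N), for 0.3 s.
At the end, for the whole second after the job is handed in: Green plug back up within 2 mm, upright within 8 deg, within 5 mm of its start and still; grasp point over 60 mm from its tip; white plug, spare plug, coin and starter handle within 6 mm of their starts, plugs upright (z of green_plug_top in the frame of tester between 0.1055 and 0.1095 m and distance of green_plug from where it was at the start of the episode below 0.005 m and angle between each of green_plug, white_plug, spare_plug's own z axis and vertical below 0.14 rad and linear speed of green_plug below 0.02 m/s and distance between the grasp point and green_plug_top above 0.06 m and distance of each of white_plug, spare_plug, coin, starter_handle from where it was at the start of the episode below 0.006 m); the robot touches nothing.
It fails at once if the green-topped plug is lifted more than 6 mm from its seat (z of green_plug_top in the frame of tester above 0.1135 m).
It fails at once if the green-topped plug is pushed with more than 20 N (contact force between any of the fingers, the arm and green_plug above 20 N).
It fails at once if the robot touches the white-topped plug or the spare green plug (contact force between any of the fingers, the arm and white_plug above 0.5 N or contact force between any of the fingers, the arm and spare_plug above 0.5 N).
It fails at once if the white-topped plug is pressed down more than 3 mm (z of white_plug in the frame of tester below 0.0245 m).
It fails at once if the robot touches the coin or the starter handle (contact force between any of the fingers, the arm and coin above 0.5 N or contact force between any of the fingers, the arm and starter_handle above 0.5 N).
It also fails if it takes over 32 s, if anything falls off the work surface, if the arm or the gripper's body presses on something with over 40 N, if the wrist force passes 120 N, or if a joint passes its speed limit or range.

## Working session

There is one attempt and no reset: what is moved stays moved. The work goes in short steps, Python scripts to look and compute and a tool call to move; the robot and the scene stay as the last step left them, time stands still between calls to the robot, and variables do not carry over. Pictures are saved under pics/ and viewed, about 8 in all and at most 12, crops included, and the job is handed in when it is done.

Besides the shell and the picture viewer there is one more tool, called after ">>>" in YAML: its name, and indented under it one key for each argument. send_rows: Moves the arm, as the interface text tells. Its arguments: {"type":"object","properties":{"plan":{"type":"array"},"gripper":{"type":"number"},"grip_force":{"type":"number"}},"required":["plan"]}

```bash
mkdir -p pics; python3 - <<'E'
from plant import *
import cv2,pickle
s=get_state();print({k:s[k] for k in('time','eef_pos','tcp_rot','contact_force','opening')}, tips_ahead if not callable(tips_ahead) else tips_ahead())
d={}
for n in('scene','top'):
    c=read_camera(n);d[n]=c;cv2.imwrite(f'pics/{n}0.png',c['img']);print(n,c['fx'],c['cx'],c['cy'],c['D'],c['world_from_camera'])
pickle.dump(d,open('cams.pkl','wb'))
E
```

```text
{'time': 0.0, 'eef_pos': array([ 0.16554025, -0.6537341 ,  0.24389628]), 'tcp_rot': array([-0.0874032 ,  0.70253866, -0.70082621,  0.08742276]), 'contact_force': array([ 1.223697  ,  0.24405261, -0.12263607]), 'opening': 1.0001848940175155} 0.014
scene 368.95447005332335 318.0089657479566 199.60378527656178 [0.02914654 0.         0.         0.         0.        ] [[ 0.74175575  0.42832751 -0.51607552  0.85330001]
 [ 0.67051017 -0.4904183   0.55669202 -0.35935587]
 [-0.01464637 -0.7589634  -0.65096854  0.54122711]
 [ 0.          0.          0.          1.        ]]
top 431.27775779091036 311.1919099602274 196.5915083286143 [-0.11133544  0.          0.          0.          0.        ] [[-0.02599794 -0.9797866   0.198349    0.31753521]
 [-0.99957131  0.02815135  0.008044    0.02084308]
 [-0.01346519 -0.19805484 -0.98009845  1.08739286]
 [ 0.          0.          0.          1.        ]]
```

View pics/top0.png

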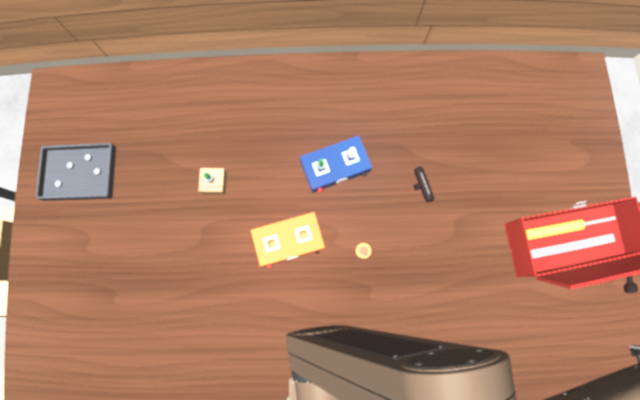

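View pics/scene0.png

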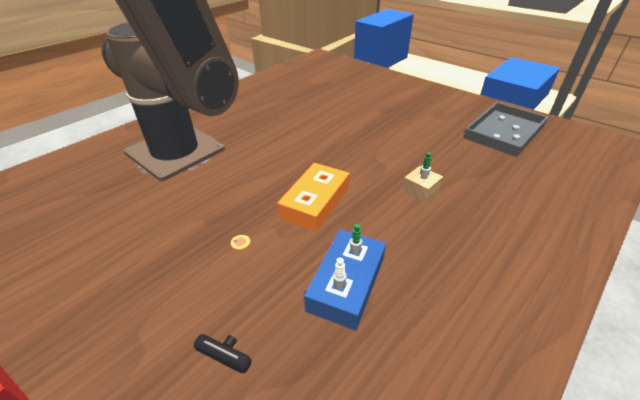

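Candidates are:
- The green plug in the blue tester, at top (321,163) and scene (356,230). By the description, this is the one to press.
- The spare green plug in the wooden block, at top (209,178) and scene (428,155).
- The white plug, at scene (340,262).
- The orange tester, which is empty and a look-alike.

I'll check the choice in one close crop.

```bash
python3 - <<'E'
import cv2,pickle,numpy as np
d=pickle.load(open('cams.pkl','rb'))
a=d['top']['img'][130:200,290:380];b=d['scene']['img'][215:300,300:390]
f=lambda i:cv2.resize(i,(400*1,int(400*i.shape[0]/i.shape[1])),interpolation=cv2.INTER_CUBIC)
a,b=f(a),f(b);H=max(len(a),len(b));p=lambda i:np.pad(i,((0,H-len(i)),(0,0),(0,0)))
cv2.imwrite('pics/crop1.png',np.hstack([p(a),p(b)]))
E
```

```text
(no output)
```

View pics/crop1.png

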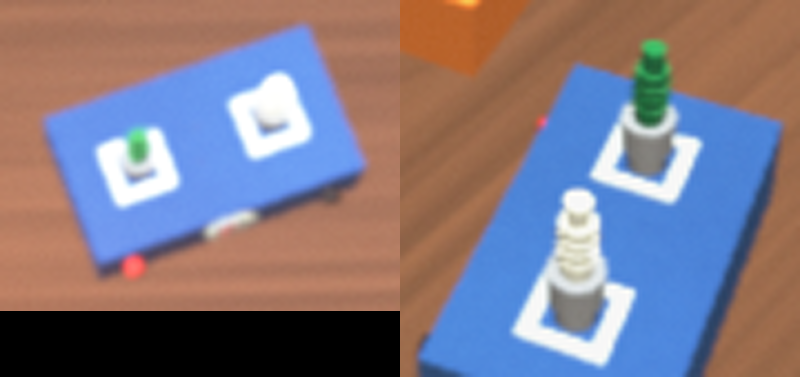

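The crop confirms the choice: the green tip sits in the blue tester, at top (320.7,159.8) and scene (357.1,225.6). The white tip is at top (352.6,149) and scene (340,259.3).

```bash
cat >h.py <<'E'
import cv2,numpy as np
from scipy.spatial.transform import Rotation as R
def ray(c,px,T=None):
    K=np.array([[c['fx'],0,c['cx']],[0,c['fy'],c['cy']],[0,0,1]])
    u=cv2.undistortPoints(np.array([[px]],float),K,np.array(c['D']))[0,0]
    T=c['world_from_camera'] if T is None else T
    return T[:3,3],T[:3,:3]@np.array([u[0],u[1],1])
def atz(c,px,z,T=None):
    o,v=ray(c,px,T);return o+v*(z-o[2])/v[2]
def wT(c,s):
    T=np.eye(4);T[:3,:3]=R.from_quat(s['tcp_rot']).as_matrix();T[:3,3]=s['eef_pos'];return T@c['mount']
E
python3 - <<'E'
from h import *;import pickle
from plant import *
d=pickle.load(open('cams.pkl','rb'))
for n,t,s in(('green',(320.7,159.8),(357.1,225.6)),('white',(352.6,149),(340,259.3))):
    print(n,atz(d['top'],t,.1075),atz(d['scene'],s,.1075))
print('spare',atz(d['top'],(208,176),.1025),'coin',atz(d['top'],(363,251),0),'handle',atz(d['top'],(424,184),.02))
s=get_state();print(R.from_quat(s['tcp_rot']).as_matrix().round(3))
E
```

```text
green [0.60375939 0.00414794 0.1075    ] [0.60303168 0.00506486 0.1075    ]
white [ 0.6282312  -0.07236971  0.1075    ] [ 0.62781672 -0.06965215  0.1075    ]
spare [0.57381222 0.272811   0.1025    ] coin [ 0.3944211 -0.096751   0.       ] handle [ 0.55804473 -0.2589394   0.02      ]
[[-0.969 -0.     0.245]
 [-0.245  0.002 -0.969]
 [-0.    -1.    -0.002]]
```

>>> send_rows:
  plan:
    - [[-0.244, 0, -0.221], [0, 0, 0]]
    - [[-0.244, 0, -0.221], [0, 0, 0]]
    - [[-0.244, 0, -0.221], [0, 0, 0]]
    - [[-0.244, 0, -0.221], [0, 0, 0]]
    - [[-0.244, 0, -0.221], [0, 0, 0]]
    - [[-0.244, 0, -0.221], [0, 0, 0]]
    - [[-0.244, 0, -0.221], [0, 0, 0]]
    - [[-0.244, 0, -0.221], [0, 0, 0]]
    - [[-0.244, 0, -0.221], [0, 0, 0]]
    - [[-0.244, 0, -0.221], [0, 0, 0]]
  gripper: 1
  grip_force: 20

```text
time: 1.1
eef_pos: [0.3848, -0.3238, 0.2449]
tcp_rot: [-0.087, 0.702, -0.702, 0.087]
contact_force: [0.3, 0.4, -0.3]
opening: 0.003
```

>>> send_rows:
  plan:
    - [[-0.244, 0, -0.221], [0, 0, 0]]
    - [[-0.244, 0, -0.221], [0, 0, 0]]
    - [[-0.244, 0, -0.221], [0, 0, 0]]
    - [[-0.244, 0, -0.221], [0, 0, 0]]
    - [[-0.244, 0, -0.221], [0, 0, 0]]
    - [[-0.244, 0, -0.221], [0, 0, 0]]
    - [[-0.244, 0, -0.221], [0, 0, 0]]
    - [[-0.244, 0, -0.221], [0, 0, 0]]
    - [[-0.244, 0, -0.221], [0, 0, 0]]
    - [[-0.244, 0, -0.221], [0, 0, 0]]
    - [[0, 0, 0], [0, 0, 0]]
    - [[0, 0, 0], [0, 0, 0]]

```text
time: 2.3
eef_pos: [0.603, 0.0043, 0.2445]
tcp_rot: [-0.089, 0.702, -0.702, 0.087]
contact_force: [0.8, -1.0, -0.8]
opening: -0.002
```

```bash
python3 - <<'E'
from h import *;from plant import *
import pickle
s=get_state();c=read_camera('wrist');cv2.imwrite('pics/w1.png',c['img']);pickle.dump((s,c),open('w1.pkl','wb'))
print(s['time'],s['eef_pos'],s['contact_force'],s['opening'],s['qpos'],tips_ahead if not callable(tips_ahead) else tips_ahead())
print(R.from_quat(s['tcp_rot']).as_matrix().round(3),np.round(c['mount'],3))
E
```

```text
2.3 [0.6029836  0.00426382 0.24446762] [ 0.79214765 -1.02525154 -0.82598198] -0.0018354967607885505 [-1.60903564e-01  1.31264062e-01  1.75967774e+00 -3.90002818e-04
  1.25234906e+00  1.16029482e+00] 0.014
[[-0.969 -0.002  0.247]
 [-0.247 -0.    -0.969]
 [ 0.002 -1.    -0.   ]] [[ 0.002  0.959  0.284 -0.073]
 [ 0.001 -0.284  0.959 -0.131]
 [ 1.    -0.001 -0.001 -0.001]
 [ 0.     0.     0.     1.   ]]
```

View pics/w1.png

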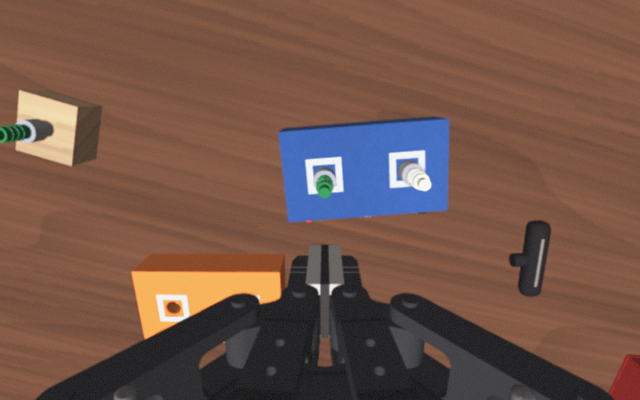

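The wrist view shows the green tip at about (325,191), in the blue tester directly ahead of the shut fingertips. The white tip is at (424,184), well to the side.

```bash
python3 - <<'E'
from h import *;import pickle
s,c=pickle.load(open('w1.pkl','rb'))
hsv=cv2.cvtColor(c['img'],cv2.COLOR_BGR2HSV)[160:210,305:345]
m=cv2.inRange(hsv,(50,100,30),(85,255,255));ys,xs=np.nonzero(m);print(xs.min()+305,xs.max()+305,ys.min()+160,ys.max()+160)
for p in((325,190),(325,192),(424,184)):print(p,atz(c,p,.1075,wT(c,s)))
i=cv2.resize(c['img'][150:330,270:450],(600,600),interpolation=cv2.INTER_CUBIC);cv2.imwrite('pics/w1c.png',i)
# projected expected tip location of fingertips and target
T=np.linalg.inv(c['mount'])
for y in(.014,.151):
  p=T@[0,y-(.014 if y>.1 else 0),0,1];print(y,c['fx']*p[0]/p[2]+c['cx'],c['fy']*p[1]/p[2]+c['cy'])
E
```

```text
317 331 176 197
(325, 190) [0.60440623 0.00522109 0.1075    ]
(325, 192) [0.60280116 0.00481348 0.1075    ]
(424, 184) [ 0.62866943 -0.07011863  0.1075    ]
0.014 326.4320359706752 262.76906427422705
0.151 325.66428552252563 192.22054738243423
```

View pics/w1c.png

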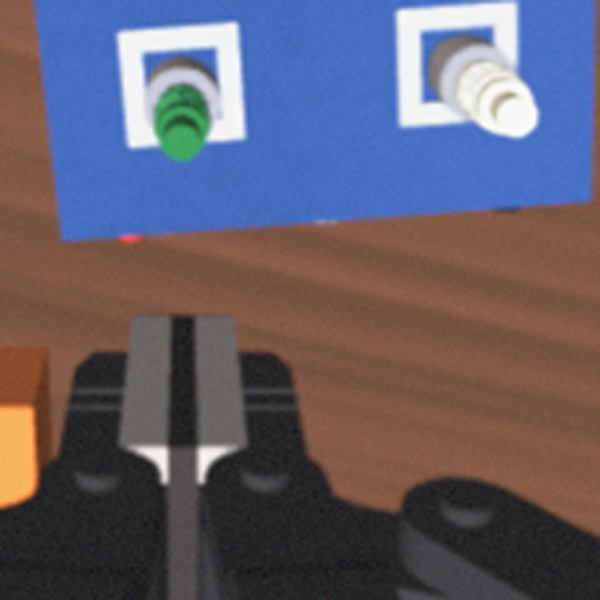

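The green tip comes out at (0.603, 0.005) from all three cameras, so the TCP is centred within 1 mm. I'll descend to about 20 mm above it first.

>>> send_rows:
  plan:
    - [[0, 0.17, 0], [0, 0, 0]]
    - [[0, 0.17, 0], [0, 0, 0]]
    - [[0, 0.17, 0], [0, 0, 0]]
    - [[0, 0.17, 0], [0, 0, 0]]
    - [[0, 0.17, 0], [0, 0, 0]]
    - [[0, 0, 0], [0, 0, 0]]
    - [[0, 0, 0], [0, 0, 0]]

```text
time: 3.05
eef_pos: [0.6028, 0.0025, 0.1434]
tcp_rot: [-0.087, 0.702, -0.702, 0.087]
contact_force: [-0.3, -0.2, 0.6]
opening: -0.002
```

```bash
python3 - <<'E'
from h import *;from plant import *
s=get_state();c=read_camera('wrist');w=read_camera('scene')
print(s['time'],s['eef_pos'],s['contact_force'])
a=cv2.resize(c['img'][150:330,250:400],(400,480));b=cv2.resize(w['img'][170:290,300:400],(400,480))
cv2.imwrite('pics/w2.png',np.hstack([a,b]))
E
```

```text
3.05 [0.60276729 0.00249382 0.14339827] [-0.26139475 -0.17432354  0.63814025]
```

View pics/w2.png

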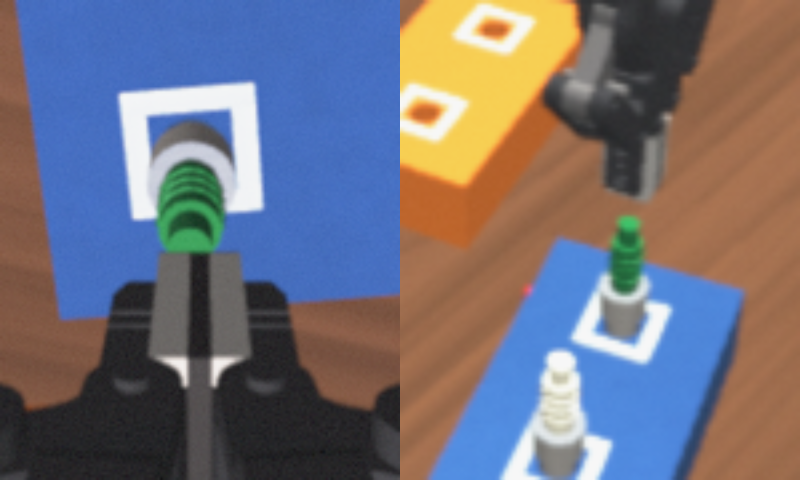

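The fingers are about 2 mm off to the right (-y), both in the view and in the measured pose. I'll correct that and close to just above the tip.

>>> send_rows:
  plan:
    - [[-0.005, 0.05, -0.02], [0, 0, 0]]
    - [[0, 0.05, 0], [0, 0, 0]]
    - [[0, 0.05, 0], [0, 0, 0]]
    - [[0, 0, 0], [0, 0, 0]]
    - [[0, 0, 0], [0, 0, 0]]

```text
time: 3.65
eef_pos: [0.603, 0.006, 0.1249]
tcp_rot: [-0.088, 0.702, -0.702, 0.087]
contact_force: [0.2, 0.1, 0.5]
opening: 0.004
```

>>> send_rows:
  plan:
    - [[0, 0.01, 0], [0, 0, 0]]
    - [[0, 0.01, 0], [0, 0, 0]]
    - [[0, 0.01, 0], [0, 0, 0]]
    - [[0, 0.01, 0], [0, 0, 0]]
    - [[0, 0, 0], [0, 0, 0]]
    - [[0, 0, 0], [0, 0, 0]]

```text
time: 4.25
eef_pos: [0.6034, 0.0059, 0.1208]
tcp_rot: [0.087, -0.702, 0.702, -0.088]
contact_force: [-0.0, 0.2, 1.6]
opening: -0.001
```

>>> send_rows:
  plan:
    - [[0, 0.01, 0], [0, 0, 0]]
    - [[0, 0.01, 0], [0, 0, 0]]
    - [[0, 0.01, 0], [0, 0, 0]]
    - [[0, 0, 0], [0, 0, 0]]

```text
time: 4.65
eef_pos: [0.6034, 0.0059, 0.1172]
tcp_rot: [0.087, -0.702, 0.702, -0.088]
contact_force: [-0.9, -0.3, 3.3]
opening: -0.001
```

>>> send_rows:
  plan:
    - [[0, 0.008, 0], [0, 0, 0]]
    - [[0, 0.007, 0], [0, 0, 0]]
    - [[0, 0, 0], [0, 0, 0]]
    - [[0, 0, 0], [0, 0, 0]]
    - [[0, 0, 0], [0, 0, 0]]

```text
time: 5.15
eef_pos: [0.6033, 0.0059, 0.1153]
tcp_rot: [0.087, -0.702, 0.702, -0.088]
contact_force: [0.6, -0.2, 3.9]
opening: -0.002
```

```bash
python3 - <<'E'
from h import *;from plant import *
s=get_state();f=[]
c=read_camera('wrist');w=read_camera('scene')
for _ in range(4): f.append(get_state()['contact_force'][2]); 
print(s['time'],s['eef_pos'],f)
a=cv2.resize(c['img'][150:330,250:400],(400,480));b=cv2.resize(w['img'][170:290,300:400],(400,480))
cv2.imwrite('pics/w3.png',np.hstack([a,b]))
E
```

```text
5.15 [0.60333738 0.00591382 0.11531279] [np.float64(5.332174077543208), np.float64(5.332174077543208), np.float64(5.332174077543208), np.float64(5.332174077543208)]
```

View pics/w3.png

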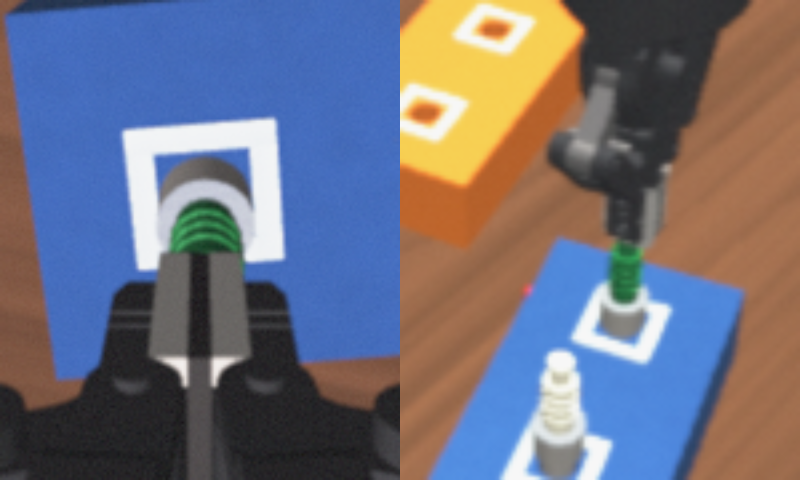

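The fingertips are centred on the tip and the nut has sunk visibly, at about 4–5 N and 6 mm. I'll hold a little longer, then rise.

>>> send_rows:
  plan:
    - [[0, 0, 0], [0, 0, 0]]
    - [[0, 0, 0], [0, 0, 0]]
    - [[0, 0, 0], [0, 0, 0]]
    - [[0, 0, 0], [0, 0, 0]]
    - [[0, 0, 0], [0, 0, 0]]

```text
time: 5.75
eef_pos: [0.6032, 0.0059, 0.1152]
tcp_rot: [0.087, -0.702, 0.702, -0.087]
contact_force: [0.2, -0.4, 4.1]
opening: -0.0
```

>>> send_rows:
  plan:
    - [[0, -0.015, 0], [0, 0, 0]]
    - [[0, -0.015, 0], [0, 0, 0]]
    - [[0, -0.015, 0], [0, 0, 0]]
    - [[0, -0.015, 0], [0, 0, 0]]
    - [[0, -0.015, 0], [0, 0, 0]]
    - [[0, -0.03, 0], [0, 0, 0]]
    - [[0, -0.05, 0], [0, 0, 0]]

```text
time: 6.45
eef_pos: [0.6026, 0.006, 0.1333]
tcp_rot: [-0.088, 0.702, -0.702, 0.087]
contact_force: [-0.9, -0.0, 0.3]
opening: -0.002
```

>>> send_rows:
  plan:
    - [[0, -0.15, 0], [0, 0, 0]]
    - [[0, -0.15, 0], [0, 0, 0]]
    - [[0, -0.15, 0], [0, 0, 0]]
    - [[0, -0.15, 0], [0, 0, 0]]
    - [[0, -0.15, 0], [0, 0, 0]]
    - [[0, -0.15, 0], [0, 0, 0]]
    - [[0, 0, 0], [0, 0, 0]]
    - [[0, 0, 0], [0, 0, 0]]
    - [[0, 0, 0], [0, 0, 0]]
    - [[0, 0, 0], [0, 0, 0]]

```text
time: 7.45
eef_pos: [0.6025, 0.006, 0.2401]
tcp_rot: [-0.088, 0.702, -0.701, 0.086]
contact_force: [0.9, 1.1, 0.4]
opening: 0.002
```

```bash
python3 - <<'E'
from h import *;from plant import *
import pickle
s=get_state();c=read_camera('wrist');w=read_camera('scene')
print(s['time'],s['eef_pos'],s['contact_force'])
o=pickle.load(open('cams.pkl','rb'))['scene']['img']
d=cv2.absdiff(o,w['img']).max(2);print('diff plugs',d[215:300,300:390].max(),'coin',d[230:255,225:255].max(),'handle',d[325:375,190:255].max(),'spare',d[148:200,400:445].max())
a=cv2.resize(c['img'][110:270,230:450],(400,291));b=cv2.resize(w['img'][170:290,300:400],(400,480))
cv2.imwrite('pics/w4.png',np.hstack([np.pad(a,((0,189),(0,0),(0,0))),b]))
E
```

```text
7.45 [0.60249269 0.00602195 0.24010394] [0.89500183 1.14700015 0.35275188]
diff plugs 6 coin 5 handle 6 spare 5
```

View pics/w4.png

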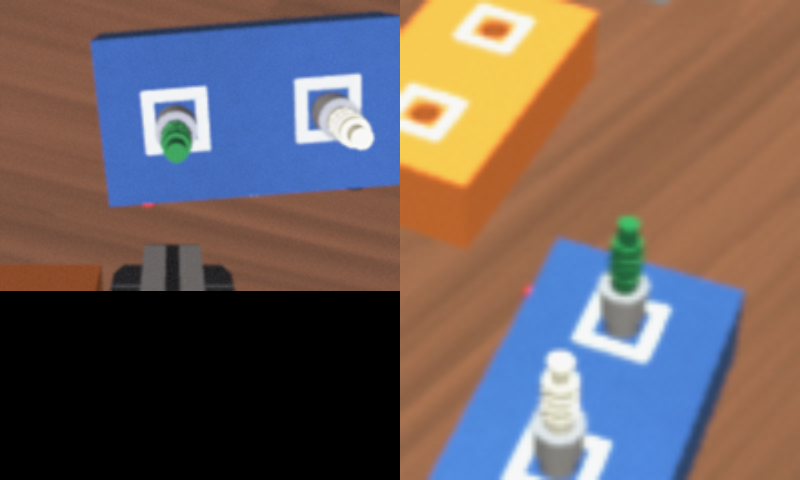

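The green plug is back up and the scene image matches the start to within noise.

```bash
python3 -c "from plant import *;print(sign_off())"
```

```text
the job is handed in; nothing more can be done
None
```

I pressed the green plug in the blue tester straight down with shut fingertips, held it, let it rise and withdrew upwards. The job is handed in, and sign-off gives no verdict.

- **Press:** about 6 mm down, judged from the fingertip height. It was held for about 1 s. The force read about 4–5 N; the highest reading was 5.3 N, against the 20 N limit.
- **Withdrawal:** the grasp point is now about 14 cm above the tip, 7.5 s into the 32 s allowed.
- **Last checks:** the scene camera showed no change beyond image noise around the two tester plugs, the spare plug, the coin and the starter handle. The green plug stands upright at its original height.
- **Deviation:** the fingertips drifted about 2 mm sideways on the way down. I corrected this before contact and ended within about 1 mm of the tip centre.

No check failed.

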